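# Pack the hole saw and stack the fastening kit

### The job

Stack the fastening kit on its plywood base: first seat the deep steel bin in the base's frame, then stand the hole saw upright on the floor of the bin, shank up, then seat the divided steel tray on the bin, and last the plywood lid on the tray. Put each piece in its final place and let go before you fetch the next; every foot must be fully home inside the frame or rim below it, so that the finished stack stands level and square, with nothing held.

Things in the scene. Friction and masses are not known exactly. Their poses are not given: they have to be found in the camera images.
- kit_base: Fixed plywood board 86 x 168 x 8 mm with a raised wooden frame, 8 mm wide and 7 mm high, round a recess 60 mm (its x) by 144 mm (its y). Origin: centre of the board's underside, on the bench; y along the length, z up; frame top at z = 15 mm. With the deep bin home, the bin's shoulder rests on the frame and its origin lies 9 mm above this origin.
- deep_bin: Open steel bin, no dividers, the tallest: 66 mm wide (its x), 150 long (y), 86 high; walls 3 mm, mouth 60 x 144. Under it a foot 53 x 137 mm, 6 high; inner floor 9 mm above the origin. Origin: centre of the foot's underside; z up. Grip across the 66 mm. Fits either way round. 0.35 kg. With the divided tray home on it, the tray's origin lies 80 mm above this origin.
- hole_saw: Hole saw standing teeth down: brass-coloured round cup 45 mm across, 36 mm high, with a grey upright shank 14 mm across on its axis, up to 66 mm. Origin: centre of the underside; z up along the shank. Grip the shank (30 mm is free) or the cup. 0.19 kg. Stood in the bin, its origin lies 9 mm above the bin's and it clears the tray's foot by 5 mm.
- divided_tray: Low open steel tray with two cross walls (three compartments): 66 mm wide (its x), 150 long (y), 46 high; walls 3 mm, mouth 60 x 144. Foot 53 x 137 mm, 6 high, drops into the bin's mouth. Origin: centre of the foot's underside; z up. Grip across the 66 mm. Fits either way round. 0.25 kg. With the lid home on it, the lid's origin lies 40 mm above this origin.
- lid: Plywood lid 66 mm wide (its x), 150 long (y), 8 thick, with a foot 53 x 137 mm, 6 high, under it and a wooden bar handle on top: 18 mm wide (x), 70 long (y), from 14 to 42 mm above the origin. Origin: centre of the foot's underside; z up. Grip the handle across its 18 mm. Fits either way round. 0.18 kg.
Mind the look-alikes: they are no part of the job. Leave any orange look-alike of the hole_saw alone.

How it is judged:
On the way, in this order (a step that is already met when the one before it is completed fails the run):
1. deep bin home in the base's frame and let go (z of deep_bin in the frame of kit_base between 0.007 and 0.011 m and horizontal distance between deep_bin and kit_base below 0.009 m and angle between the y axis of deep_bin and the y axis of kit_base, either way round below 0.1 rad and angle between deep_bin's own z axis and vertical below 0.05 rad and contact force between the fingers and deep_bin below 0.05 N and linear speed of deep_bin below 0.02 m/s), for 0.2 s.
2. hole saw stands upright on the floor of the bin and is let go (z of deep_bin in the frame of kit_base between 0.007 and 0.011 m and horizontal distance between deep_bin and kit_base below 0.009 m and angle between the y axis of deep_bin and the y axis of kit_base, either way round below 0.1 rad and angle between deep_bin's own z axis and vertical below 0.05 rad and x of hole_saw in the frame of deep_bin between -0.012 and 0.012 m and y of hole_saw in the frame of deep_bin between -0.055 and 0.055 m and z of hole_saw in the frame of deep_bin between 0.006 and 0.012 m and angle between hole_saw's own z axis and vertical below 0.1 rad and contact force between the fingers and hole_saw below 0.05 N and linear speed of hole_saw below 0.02 m/s), for 0.2 s.
3. divided tray home on the bin and let go (z of deep_bin in the frame of kit_base between 0.007 and 0.011 m and horizontal distance between deep_bin and kit_base below 0.009 m and angle between the y axis of deep_bin and the y axis of kit_base, either way round below 0.1 rad and angle between each of deep_bin, divided_tray's own z axis and vertical below 0.05 rad and x of hole_saw in the frame of deep_bin between -0.012 and 0.012 m and y of hole_saw in the frame of deep_bin between -0.055 and 0.055 m and z of hole_saw in the frame of deep_bin between 0.006 and 0.012 m and angle between hole_saw's own z axis and vertical below 0.1 rad and z of divided_tray in the frame of deep_bin between 0.078 and 0.082 m and horizontal distance between divided_tray and deep_bin below 0.009 m and angle between the y axis of divided_tray and the y axis of deep_bin, either way round below 0.1 rad and contact force between the fingers and divided_tray below 0.05 N and linear speed of divided_tray below 0.02 m/s), for 0.2 s.
4. lid home on the tray and let go (z of deep_bin in the frame of kit_base between 0.007 and 0.011 m and horizontal distance between deep_bin and kit_base below 0.009 m and angle between the y axis of deep_bin and the y axis of kit_base, either way round below 0.1 rad and angle between each of deep_bin, divided_tray, lid's own z axis and vertical below 0.05 rad and x of hole_saw in the frame of deep_bin between -0.012 and 0.012 m and y of hole_saw in the frame of deep_bin between -0.055 and 0.055 m and z of hole_saw in the frame of deep_bin between 0.006 and 0.012 m and angle between hole_saw's own z axis and vertical below 0.1 rad and z of divided_tray in the frame of deep_bin between 0.078 and 0.082 m and horizontal distance between divided_tray and deep_bin below 0.009 m and angle between the y axis of divided_tray and the y axis of deep_bin, either way round below 0.1 rad and z of lid in the frame of divided_tray between 0.038 and 0.042 m and horizontal distance between lid and divided_tray below 0.009 m and angle between the y axis of lid and the y axis of divided_tray, either way round below 0.1 rad and contact force between the fingers and lid below 0.05 N and linear speed of lid below 0.02 m/s), for 0.2 s.
At the end, for the whole second after the job is handed in: Bin in the base, tray on the bin and lid on the tray are each seated to within 2 mm of the home height, within 9 mm of centre, within 0.1 rad of square and 0.05 rad of level; the hole saw stands upright (within 0.1 rad) on the floor inside the bin; all are released and at rest (all of step 4 and contact force between the fingers and deep_bin below 0.05 N and contact force between the fingers and hole_saw below 0.05 N and contact force between the fingers and divided_tray below 0.05 N and linear speed of each of deep_bin, hole_saw, divided_tray below 0.02 m/s); the robot touches nothing.
It also fails if it takes over 112 s, if anything falls off the work surface, if the arm or the gripper's body presses on something with over 40 N, if the wrist force passes 120 N, or if a joint passes its speed limit or range.

### The arm

A 6-joint arm with a two-finger parallel gripper is mounted at the origin on a cart in front of the work surface, level with it; the furniture and walls round the work are solid. World frame = base frame: x ahead of the robot, y to its left, z up, the work surface at z = 0. Lengths are in m, angles in rad, forces in N, time in s.
With the tool pointing down it reaches from about 0.2 to 0.875 m from the base axis. Payload 3.4 kg.
Tool frame: the origin (TCP) lies between the finger pads; the fingertips stand 25 mm ahead of it and the grasp point (between the pads) lies 6 mm ahead of it (r.nose_length is the z of the fingertips in the tool frame, in m); z points along the fingers, y is the line along which they close (so a half turn about z gives the same grasp; the last joint's range is limited). The gripper opens to 94 mm and grips with 3 to 60 N. Pads are 16 mm wide; open, the fingers measure 119 mm over their backs; the gripper's body (75 mm by 177 mm) begins 78 mm behind the grasp point.
Start: joints at [-1.44, 0.276, 1.505, -0, 1.361, -0.121], TCP at [0.143, -0.557, 0.23] pointing down, gripper open.
Joint ranges: [-2.89, 2.89], [-0.75, 2.08], [0.22, 2.7], [-1.18, 4.32], [0.11, 2.71], [-2.7, 2.7]. Speed limits (rad/s): [2.57, 2.57, 3.14, 3.14, 3.14, 3.14].

### API

Orientations are given as a unit quaternion [w, x, y, z].
In Python, from plant import r, gripper_to, inverse_kinematics, vision, models, telemetry gives the robot as it stands. Calls block until the motion is done:
- r.move_to(position, orientation): joint-space move of the TCP to a pose.
- r.move_l(position, rot=None, vel=0.15, guard=None): straight line of the TCP; rot=None keeps the orientation; vel is the mean speed in m/s. With guard (N) it stops when the force on the tool has changed by that much, and returns True; else False.
- r.movej(angles): joint-space move.
- gripper_to(opening, f_grip=None): finger opening in m; f_grip is the grip in N (None keeps the last); returns when the fingers have stopped.
- r.hold(seconds).
- inverse_kinematics(position, orientation): joint angles nearest the present ones, or None.
- vision.snapshot(name): name is "scene" or "top" or "wrist"; returns the picture (384x512x3 uint8, red, green, blue); there is no depth.
- vision.get_calibration(name): a dict with "fx", "fy", "cx", "cy" (pixels), "position" and "orientation" of the camera in the world. Camera axes: x right, y down, z forward; pixel columns grow to the right and rows downward; lengths in m; the calibration is good to about 2 mm. A picture is of the moment at which its call begins: read the wrist's pose just before it. get_calibration takes no time and is no camera call; for the wrist camera it gives the pose at the moment of the call.
A pose or a line that the arm cannot do raises r.PlanningError and nothing moves.
- r.sign_off(): hands the job in; it is judged then, once.
Trained networks look in the newest picture that a camera, given by its name, has taken for a name from the list of things; names that differ only in an ending like _2 or _b are one class to them, and where a whole thing is asked for, a point or a joint stands for the part that bears it (a point fixed in the world has none). Each returns a list of dicts, best first, with "score" (0 to 1); they miss things now and then, are a little off and sometimes report something else, mostly with a low value. They report only what shows in the picture. A call takes as long as a camera call. They do not tell look-alikes from the thing itself.
- models.boxes_of(thing, camera): "at" ([x, y, z] in m, in world coordinates, good to about 4 mm: the middle of the surface that is visible of it).
- models.regions_of(thing, camera): "pixels" (384x512 bool, what is visible of it).
- models.mark_of(thing, camera): "at" ([x, y, z] in m, in world coordinates, good to about 4 mm: a listed point, or the origin of a listed thing).
Readings, each from a call of its own:
- telemetry.current_t(): time.
- telemetry.current_joints(): joint angles.
- telemetry.current_dq(): joint speeds.
- telemetry.current_joint_efforts(): joint torques, N m.
- telemetry.current_ee_pos(): TCP position.
- telemetry.current_tool_rot(): TCP orientation.
- telemetry.current_wrist_force(): force on the tool from outside, world axes, zero at the start.
- telemetry.current_torque(): the same for the moment, N m.
- telemetry.current_opening(): finger opening in m.
- telemetry.current_finger_force(): force on a finger pad.
Only numpy, scipy, OpenCV 4.12 (cv2) and the standard library are available. Lean on these libraries where they do the work, as an engineer would, in place of code of your own. Each camera call takes 0.05 s, during which the arm holds its last target. There are 200 camera calls.

## Working session

There is one attempt and no reset: what is moved stays moved. The work goes in short steps, each a Python script; the robot and the scene stay as the last script left them, time stands still between calls to the robot, and variables do not carry over. Pictures are saved under pics/ and viewed, at most 14 in all, crops included, and the job is handed in when it is done.

```bash
ls; mkdir -p pics; python3 - <<'E'
from plant import r, vision, models, telemetry
import cv2, numpy as np
for c in ["scene","top"]:
    im=vision.snapshot(c); cv2.imwrite(f"pics/{c}0.png",im[:,:,::-1])
    k=vision.get_calibration(c); print(c,k)
    for t in ["kit_base","deep_bin","hole_saw","divided_tray","lid"]:
        for m in (models.mark_of,models.regions_of):
            for d in m(t,c)[:4]:
                if "at" in d: print(t,c,"mark",round(d["score"],2),np.round(d["at"],3))
                else:
                    p=d["pixels"].astype(np.uint8); q=cv2.minAreaRect(cv2.findNonZero(p)); print(t,c,"reg",round(d["score"],2),p.sum(),np.round(q[0]),np.round(q[1]),round(q[2]))
print(telemetry.current_t(), telemetry.current_tool_rot())
E
```

```text
pics
scene {'fx': 402.93695881358394, 'fy': 402.93695881358394, 'cx': 256.18747209954785, 'cy': 183.16728176211564, 'position': array([0.09339332, 0.71406961, 0.58109523]), 'orientation': array([ 0.12879484, -0.23162139,  0.84526571, -0.46399278])}
kit_base scene mark 0.6 [0.637 0.228 0.004]
kit_base scene mark 0.45 [ 0.657  0.004 -0.   ]
kit_base scene reg 0.71 2037 [159. 236.] [31. 80.] 55
deep_bin scene mark 0.56 [ 0.66   0.004 -0.004]
deep_bin scene reg 0.72 2069 [208. 172.] [41. 65.] 36
hole_saw scene mark 0.89 [ 0.451 -0.077  0.   ]
hole_saw scene mark 0.57 [ 0.551 -0.088 -0.002]
hole_saw scene reg 0.86 408 [298. 185.] [28. 19.] 90
hole_saw scene reg 0.83 328 [265. 174.] [25. 16.] 90
divided_tray scene mark 0.55 [ 0.501 -0.299  0.007]
divided_tray scene reg 0.74 1038 [313. 146.] [25. 50.] 58
lid scene mark 0.59 [0.435 0.159 0.   ]
lid scene reg 0.78 1424 [250. 245.] [30. 58.] 33
top {'fx': 357.3361718496074, 'fy': 357.3361718496074, 'cx': 256.3840679083042, 'cy': 192.49723679620809, 'position': array([ 0.37507526, -0.03768592,  0.94153444]), 'orientation': array([-0.07755643,  0.71891653, -0.68711129,  0.07086683])}
kit_base top mark 0.93 [ 0.637  0.227 -0.001]
kit_base top reg 0.78 1864 [167. 167.] [62. 31.] 6
deep_bin top mark 0.72 [ 0.661  0.01  -0.002]
deep_bin top reg 0.8 1992 [247. 157.] [34. 61.] 80
hole_saw top mark 0.8 [ 0.449 -0.084  0.006]
hole_saw top mark 0.7 [ 0.544 -0.087  0.001]
hole_saw top reg 0.6 255 [282. 202.] [16. 18.] 45
hole_saw top reg 0.49 234 [276. 240.] [17. 16.] 0
divided_tray top mark 0.61 [ 0.503 -0.3    0.002]
divided_tray top reg 0.8 1720 [364. 223.] [64. 28.] 14
lid top mark 0.78 [0.442 0.155 0.004]
lid top reg 0.74 1452 [185. 240.] [26. 58.] 86
1.1 [4.08889497e-05 9.92082162e-01 1.25590533e-01 1.51768277e-06]
```

View pics/scene0.png

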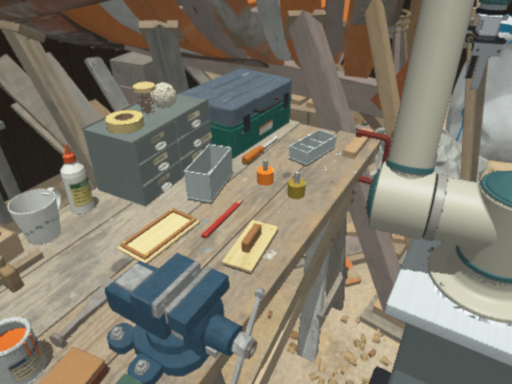

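View pics/top0.png

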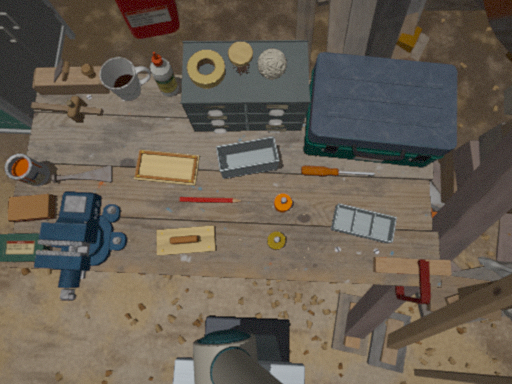

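The scene picture shows the brass hole saw at (297,185) and its orange look-alike at (265,174). In the top picture these are at (277,240) and (284,202), so I take the brass one at about (0.45,-0.08). The bin is at top (248,157), close to the drawer cabinet. The base is at (167,167), the tray at (364,223) and the lid at (185,240). Next I'll fit each pose to the network silhouettes.

```bash
cat > h.py <<'E'
import numpy as np, cv2
from scipy.optimize import minimize
from scipy.spatial.transform import Rotation as R
from plant import r, gripper_to, inverse_kinematics, vision, models, telemetry
def box(w,l,z0,z1): return np.array([[sx*w/2,sy*l/2,z] for sx in(-1,1) for sy in(-1,1) for z in(z0,z1)])
def cyl(d,z0,z1): return np.array([[d/2*np.cos(a),d/2*np.sin(a),z] for a in np.linspace(0,6.28,24) for z in(z0,z1)])
G={"kit_base":[box(.086,.168,0,.015)],"deep_bin":[box(.053,.137,0,.006),box(.066,.15,.006,.086)],
 "hole_saw":[cyl(.045,0,.036),cyl(.014,.036,.066)],"divided_tray":[box(.053,.137,0,.006),box(.066,.15,.006,.046)],
 "lid":[box(.053,.137,0,.006),box(.066,.15,.006,.014),box(.018,.07,.014,.042)]}
def q2R(q): return R.from_quat([q[1],q[2],q[3],q[0]])
def proj(P,k):
    c=(P-k["position"])@q2R(k["orientation"]).as_matrix()
    return np.c_[k["fx"]*c[:,0]/c[:,2]+k["cx"],k["fy"]*c[:,1]/c[:,2]+k["cy"]]
S=4
def sil(t,p,k,z=0):
    m=np.zeros((384*S//2,512*S//2),np.uint8)
    M=R.from_euler("z",p[2]).as_matrix()
    for b in G[t]:
        u=proj(b@M.T+[p[0],p[1],z],k)
        cv2.fillConvexPoly(m,cv2.convexHull(np.round((u+.5)*S/2*16).astype(np.int32)),1,shift=4)
    return m
def fit(t,obs,p0,z=0):
    """obs: list of (mask,calib). returns x,y,yaw, mean IoU"""
    big=[(cv2.resize(m.astype(np.uint8),None,fx=S/2,fy=S/2,interpolation=cv2.INTER_NEAREST),k) for m,k in obs]
    def cost(v):
        p=v*[.01,.01,.1]; s=0
        for m,k in big:
            q=sil(t,p,k,z); s+=1-(m&q).sum()/max(1,(m|q).sum())
        return s/len(big)
    best=None
    for y in ([p0[2]] if len(p0)>2 else ([0] if t=="hole_saw" else np.arange(0,3.1,.39))):
        v0=np.array([p0[0]/.01,p0[1]/.01,y/.1])
        o=minimize(cost,v0,method="Nelder-Mead",options=dict(initial_simplex=v0+np.array([[0,0,0],[1,0,0],[0,1,0],[0,0,2.]]),xatol=.01,fatol=1e-4))
        if best is None or o.fun<best.fun: best=o
    p=best.x*[.01,.01,.1]; p[2]=(p[2]+np.pi/2)%np.pi-np.pi/2
    return p,1-best.fun
def look(t,cam,p0,z=0,name=None):
    k=vision.get_calibration(cam); im=vision.snapshot(cam)
    if name: cv2.imwrite(f"pics/{name}.png",im[:,:,::-1])
    c=[(d["score"],d["pixels"]) for d in models.regions_of(t,cam)]
    P=proj(np.array([[p0[0],p0[1],z+.02]]),k)[0]
    def dist(m): return np.linalg.norm(np.argwhere(m)[:,::-1].mean(0)-P)
    c=[x for x in c if x[1].sum()>50]
    return (min(c,key=lambda x:dist(x[1]))[1],k) if c else None
def rot(yaw):
    """tool down, tool y axis along world direction (closing line) = object's x axis at yaw; half turn nearest joint 6 middle"""
    return yaw
def tool(yaw,half=0):
    # columns: x_t, y_t=closing line=object x dir, z_t=-z
    y=np.array([np.cos(yaw+half*np.pi),np.sin(yaw+half*np.pi),0]); z=np.array([0,0,-1.]); x=np.cross(y,z)
    q=R.from_matrix(np.c_[x,y,z]).as_quat(); return np.array([q[3],q[0],q[1],q[2]])
E
python3 - <<'E'
from h import *
P={"kit_base":(.637,.228),"deep_bin":(.66,.006),"hole_saw":(.45,-.08),"divided_tray":(.502,-.3),"lid":(.438,.157)}
O={t:[] for t in P}
for c in ["top","scene"]:
    k=vision.get_calibration(c); vision.snapshot(c)
    for t in P:
        o=None
        cs=[d["pixels"] for d in models.regions_of(t,c)]
        u=proj(np.array([[*P[t],.02]]),k)[0]
        cs=[m for m in cs if np.linalg.norm(np.argwhere(m)[:,::-1].mean(0)-u)<20]
        if cs:O[t].append((cs[0],k))
for t in P:
    for o in ([O[t]] if len(O[t])<2 else [O[t],O[t][:1]]):
        p,i=fit(t,o,P[t]); print(t,len(o),np.round(p,4),round(i,3))
for h in (0,1):
  for t,y in (("bin",0),):
    for yaw in (-.15,.15): print(yaw,h,inverse_kinematics([.66,.006,.25],tool(yaw,h)))
im=cv2.imread("pics/top0.png")[90:200,160:330]; cv2.imwrite("pics/crop1.png",cv2.resize(im,None,fx=4,fy=4,interpolation=cv2.INTER_CUBIC))
k=vision.get_calibration("wrist"); M=q2R(telemetry.current_tool_rot()).as_matrix()
print("cam in tool",M.T@(k["position"]-telemetry.current_ee_pos()), (M.T@q2R(k["orientation"]).as_matrix()).round(2), k["fx"],telemetry.current_t())
E
```

```text
kit_base 2 [ 0.6358  0.2246 -0.042 ] 0.89
kit_base 1 [ 0.6338  0.2212 -0.1122] 0.888
deep_bin 2 [0.6583 0.0038 0.2305] 0.972
deep_bin 1 [0.6585 0.0043 0.23  ] 0.975
hole_saw 2 [ 0.4492 -0.0786  0.2102] 0.871
hole_saw 1 [ 0.4499 -0.0784  0.083 ] 0.9
divided_tray 2 [ 0.5021 -0.3012 -0.1865] 0.963
divided_tray 1 [ 0.5025 -0.3006 -0.1978] 0.969
lid 2 [0.4405 0.1551 0.1401] 0.955
lid 1 [0.4407 0.1549 0.1435] 0.962
-0.15 0 [-9.62512319e-02  3.96905507e-01  1.27407255e+00 -4.44089210e-16
  1.47061459e+00  5.37487681e-02]
0.15 0 [-9.62512319e-02  3.96905507e-01  1.27407255e+00 -4.44089210e-16
  1.47061459e+00 -2.46251232e-01]
-0.15 1 None
0.15 1 None
cam in tool [ 0.07518929 -0.00060651 -0.15396751] [[-0.   -0.97 -0.26]
 [ 1.   -0.   -0.  ]
 [ 0.   -0.26  0.97]] 269.24388081675215 1.7
```

View pics/crop1.png

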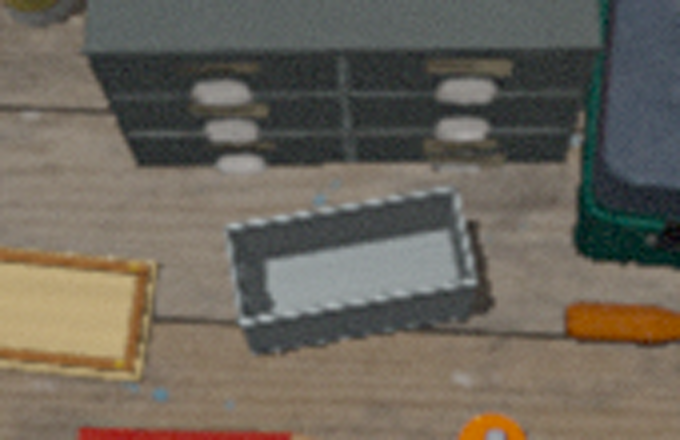

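```bash
python3 - <<'E'
from h import *
k=vision.get_calibration("top")
def ray(u,v,z=None,x=None):
    d=q2R(k["orientation"]).apply([(u-k["cx"])/k["fx"],(v-k["cy"])/k["fy"],1]); o=k["position"]
    s=(z-o[2])/d[2] if z is not None else (x-o[0])/d[0]
    return (o+s*d).round(3)
f=lambda a,b:(160+a/4,90+b/4)
a,b=ray(*f(137,166),z=0),ray(*f(565,163),z=0); print("front bottom",a,b)
for p in((90,52),(600,48)): print("top edge",ray(*f(*p),x=(a[0]+b[0])/2))
for p in((232,165),(222,92),(466,92),(232,130),(460,130),(240,165)): print("knob",ray(*f(*p),x=(a[0]+b[0])/2-.01))
for p in((595,52),(580,250)):print("box",ray(*f(*p),z=.0))
E
```

```text
front bottom [ 0.742  0.158 -0.   ] [ 0.758 -0.141  0.   ]
top edge [0.75  0.158 0.16 ]
top edge [ 0.75  -0.139  0.192]
knob [0.74  0.089 0.015]
knob [0.74  0.082 0.134]
knob [ 0.74  -0.065  0.148]
knob [0.74  0.082 0.076]
knob [ 0.74  -0.064  0.091]
knob [0.74  0.084 0.016]
box [ 0.843 -0.161  0.   ]
box [ 0.694 -0.153  0.   ]
```

The cabinet front is at about x=0.75, about 0.17 m high with knobs, so the gripper body would touch it in a centred grasp of the bin. I'll pinch the bin's near long wall, drag it about 45 mm clear, then grip it across the 66 mm. Before that I want one wrist look covering both the base and the bin.

```bash
python3 - <<'E'
from h import *
p=telemetry.current_ee_pos(); 
r.move_l([p[0],p[1],.34],vel=.25)
r.move_to([.60,.10,.34],tool(0.0)); r.hold(.2)
print(telemetry.current_t())
for t,p0 in(("kit_base",(.635,.224,-.07)),("deep_bin",(.658,.004,.23))):
    o=look(t,"wrist",p0,name="w_"+t)
    if o: print(t,o[0].sum(),fit(t,[o],p0)); cv2.imwrite(f"pics/m_{t}.png",cv2.imread(f"pics/w_{t}.png")//2+(o[0][:,:,None]*np.uint8([0,0,110])))
cv2.imwrite("pics/mm.png",np.hstack([cv2.imread("pics/w_kit_base.png")[:,:],cv2.imread("pics/m_kit_base.png")])[:, :1024]) if 0 else None
print(telemetry.current_t())
E
```

```text
5.3083
kit_base 5368 (array([ 0.63300508,  0.22442766, -0.06686317]), np.float64(0.9544139251213106))
deep_bin 3832 (array([0.65606478, 0.00662585, 0.22824729]), np.float64(0.9617122771780066))
5.5083
```

View pics/m_kit_base.png

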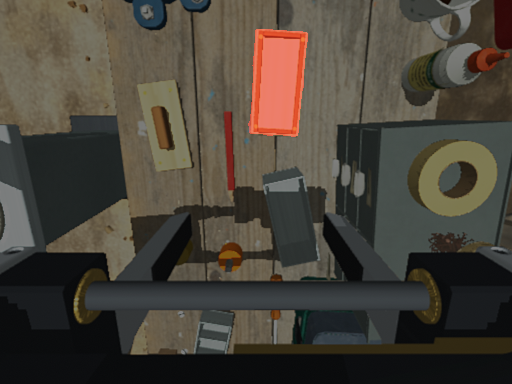

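```bash
python3 - <<'E'
from h import *
b=np.array([.657,.005]); yaw=.229; ex=np.array([np.cos(yaw),np.sin(yaw)])
w=b-.0315*ex
gripper_to(.044,15)
r.move_to([*w,.20],tool(yaw))
print(r.move_l([*w,.074],vel=.12,guard=8))
gripper_to(0,15); print("open",telemetry.current_opening(),telemetry.current_finger_force())
d=w-.047*ex
print(r.move_l([*d,.074],vel=.08)); print(telemetry.current_wrist_force())
gripper_to(.044)
r.move_l([*d,.20],vel=.2)
gripper_to(.094)
p=d+.0315*ex
r.move_to([p[0],p[1]-.06,.26],tool(yaw)); r.hold(.2)
o=look("deep_bin","wrist",p,name="w2"); print(p,fit("deep_bin",[o],(*p,yaw)))
vision.snapshot("top"); 
k=vision.get_calibration("top"); im=vision.snapshot("top"); cv2.imwrite("pics/t2.png",im[:,:,::-1])
print(telemetry.current_t())
E
```

```text
False
open 0.0033112241525279254 15.000267773866653
False
[-5.57050106  0.16164854  6.60356495]
[ 0.61122699 -0.00566918] (array([ 0.60821447, -0.00597044,  0.22795543]), np.float64(0.9666689574599684))
13.0917
```

View pics/w2.png

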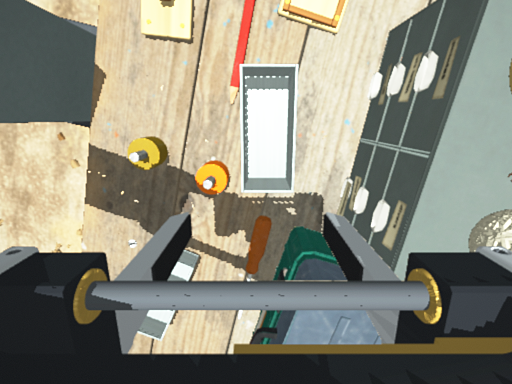

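The dragged bin is now clear of the cabinet, mouth centred at px (269,127). The brass saw is at (148,152) and the orange one at (212,178). Next I'll take a close look at the base, then grip the bin and seat it.

```bash
python3 - <<'E'
from h import *
r.move_to([.62,.17,.24],tool(-.067)); r.hold(.2)
o=look("kit_base","wrist",(.633,.2244),name="w3"); pb,i=fit("kit_base",[o],(.633,.2244,-.067)); print(pb,i)
pb=(pb*2+[.633,.2244,-.067])/3; np.save("base.npy",pb)
p=np.array([.6085,-.006]); yaw=.228
r.move_to([*p,.20],tool(yaw))
print(r.move_l([*p,.074],vel=.15,guard=8))
gripper_to(0,30); print(telemetry.current_opening(), telemetry.current_ee_pos())
r.move_l([*p,.17],vel=.12); print("held",telemetry.current_opening(),telemetry.current_wrist_force())
r.move_l([*pb[:2],.17],rot=tool(pb[2]),vel=.15)
r.move_l([*pb[:2],.096],vel=.1)
f=telemetry.current_wrist_force()
g=r.move_l([*pb[:2],.080],vel=.03,guard=6); print(g,telemetry.current_ee_pos(),telemetry.current_wrist_force()-f,telemetry.current_t())
E
```

```text
[ 0.63413772  0.22547756 -0.06512686] 0.943292625201174
False
0.06595732465669267 [ 0.60888778 -0.00606972  0.07442403]
held 0.06552286976537641 [-0.01002448  0.44572721 -2.66490465]
True [0.63402495 0.22517379 0.08321335] [-0.96265816 -0.56993939  6.79306082] 20.625
```

```bash
python3 - <<'E'
from h import *
pb=np.load("base.npy")
gripper_to(.094); r.hold(.2)
r.move_l([*pb[:2],.20],vel=.25)
r.move_to([.50,.02,.22],tool(0.0)); r.hold(.2)   # looks back at saw
k=vision.get_calibration("wrist"); im=vision.snapshot("wrist"); cv2.imwrite("pics/w4.png",im[:,:,::-1])
for d in models.regions_of("hole_saw","wrist"):
    u=np.argwhere(d["pixels"]).mean(0)[::-1]; c=im[d["pixels"]].mean(0)
    p0=min([(.45,-.08),(.547,-.086)],key=lambda q:np.linalg.norm(proj(np.array([[*q,.03]]),k)[0]-u))
    print(d["score"],u.round(),c.round(),fit("hole_saw",[(d["pixels"],k)],p0))
k=vision.get_calibration("top"); vision.snapshot("top")
m=[d["pixels"] for d in models.regions_of("deep_bin","top")][0]
print("bin top cam",fit("deep_bin",[(m,k)],(*pb,),z=.009),pb)
k=vision.get_calibration("scene"); vision.snapshot("scene")
m=[d["pixels"] for d in models.regions_of("deep_bin","scene")][0]
print("bin scene cam",fit("deep_bin",[(m,k)],(*pb,),z=.009),telemetry.current_t())
E
```

```text
0.93 [219. 241.] [148. 129.  62.] (array([ 0.44688518, -0.07611332,  0.101174  ]), np.float64(0.9757303370786516))
0.91 [289. 250.] [141.  76.  30.] (array([ 0.54655717, -0.0897926 ,  0.21152958]), np.float64(0.9651136619401306))
bin top cam (array([ 0.61215725,  0.24974721, -0.59233129]), np.float64(0.24615795803821994)) [ 0.63375848  0.22511837 -0.06575124]
bin scene cam (array([ 0.63425755,  0.22429778, -0.04665188]), np.float64(0.9758209782458085)) 23.55
```

View pics/w4.png

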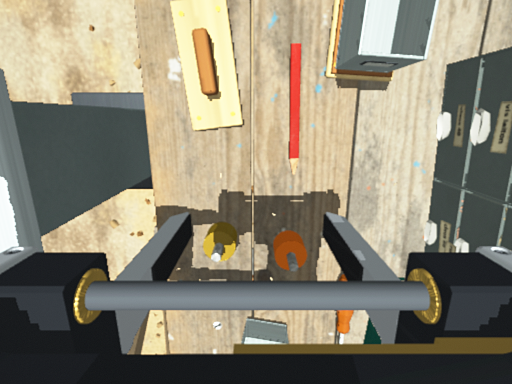

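The seated bin fits at z=0.009 and sits on the base. The brass saw is at px (219,241) with a yellowish mean colour, and the orange one is at (289,250). I'll grip the brass shank at (0.448,-0.077), closing along the bin's length.

```bash
python3 - <<'E'
from h import *
pb=np.load("base.npy"); s=np.array([.448,-.077])
q=tool(np.pi/2)
gripper_to(.05,20)
r.move_to([*s,.16],q)
# close crop check of choice
k=vision.get_calibration("wrist"); im=vision.snapshot("wrist"); cv2.imwrite("pics/w5.png",im[:,:,::-1])
for d in models.regions_of("hole_saw","wrist"):
    print(d["score"],im[d["pixels"]].mean(0).round(),fit("hole_saw",[(d["pixels"],k)],s))
print(r.move_l([*s,.066],vel=.12,guard=6),telemetry.current_ee_pos())
gripper_to(0,20); print(telemetry.current_opening(),telemetry.current_finger_force(),telemetry.current_t())
E
```

```text
0.86 [128. 111.  50.] (array([ 0.44730588, -0.0780245 ,  0.14531761]), np.float64(0.9670489420125989))
0.73 [210. 145.  44.] (array([ 0.448, -0.077,  0.   ]), np.float64(0.0))
False [ 0.44850031 -0.07713544  0.06643044]
0.013664884939708185 19.98637765645981 27.6417
```

View pics/w5.png

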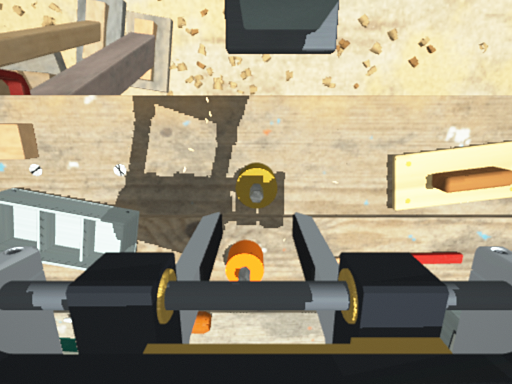

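The view confirms the brass saw at px (256,190), with the orange one behind it at (243,260). The fingers closed at 13.7 mm on the shank. Now I'll carry it into the bin.

```bash
python3 - <<'E'
from h import *
pb=np.load("base.npy"); p=telemetry.current_ee_pos(); t=pb[:2]
r.move_l([p[0],p[1],.22],vel=.2); print(telemetry.current_opening(),telemetry.current_wrist_force())
r.move_l([*t,.22],rot=tool(pb[2]+np.pi/2),vel=.2)
im=vision.snapshot("scene"); cv2.imwrite("pics/s5.png",cv2.resize(im[100:280,60:300,::-1],None,fx=3,fy=3))
r.move_l([*t,.092],vel=.12); f=telemetry.current_wrist_force()
print(r.move_l([*t,.080],vel=.03,guard=5),telemetry.current_ee_pos(),telemetry.current_wrist_force()-f)
gripper_to(.05); r.hold(.2)
r.move_l([*t,.22],vel=.25)
print(telemetry.current_t(),telemetry.current_joints())
# look into the bin and on to the tray
r.move_to([.53,.16,.26],tool(0)); r.hold(.1)
k=vision.get_calibration("wrist"); im=vision.snapshot("wrist"); cv2.imwrite("pics/w6.png",im[:,:,::-1])
for n,z in(("deep_bin",.009),("hole_saw",.018)):
    for d in models.regions_of(n,"wrist"): print(n,d["score"],d["pixels"].sum(),fit(n,[(d["pixels"],k)],pb if n=="deep_bin" else t,z=z))
E
```

```text
0.01341814357571865 [ 0.80528126 -0.62907405 -2.8696849 ]
True [0.63424128 0.22514002 0.08341578] [0.59957127 0.39650921 4.373401  ]
33.7417 [ 2.38078607e-01  4.30188639e-01  1.29634365e+00 -3.18936048e-04
  1.41801698e+00 -1.26702631e+00]
deep_bin 0.93 8164 (array([ 0.63241431,  0.22615547, -0.06610837]), np.float64(0.8706949610639835))
hole_saw 0.69 1019 (array([0.6339115 , 0.22645894, 0.03332548]), np.float64(0.876886589047003))
hole_saw 0.63 475 (array([0.63375848, 0.22511837, 0.        ]), np.float64(0.0))
```

View pics/w6.png

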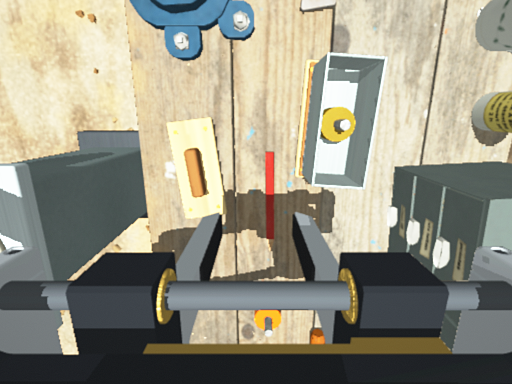

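The saw stands upright in the bin at px (338,125). Next is the tray.

```bash
python3 - <<'E'
from h import *
pb=np.load("base.npy"); yaw=-.19
gripper_to(.094,30)
r.move_to([.51,-.36,.24],tool(yaw)); r.hold(.2)
o=look("divided_tray","wrist",(.502,-.301),name="w7"); p,i=fit("divided_tray",[o],(.502,-.301,yaw)); print(p,i,telemetry.current_t())
if i>.93 and np.linalg.norm(p[:2]-[.502,-.301])<.008:
    r.move_to([*p[:2],.14],tool(p[2]))
    print(r.move_l([*p[:2],.040],vel=.12,guard=8),telemetry.current_ee_pos())
    gripper_to(0,30); print(telemetry.current_opening())
    p=telemetry.current_ee_pos(); np.save("tray_z.npy",p[2])
    r.move_l([p[0],p[1],.25],vel=.2); print("held",telemetry.current_opening(),telemetry.current_wrist_force(),telemetry.current_t())
E
```

```text
[ 0.50101031 -0.29821216 -0.19986576] 0.9814965669731176 38.2917
False [ 0.50169957 -0.2988886   0.04083735]
0.06599552357046452
held 0.06587878772968014 [-0.36053109  0.69533991 -3.12136012] 41.5667
```

```bash
python3 - <<'E'
from h import *
pb=np.load("base.npy"); z0=float(np.load("tray_z.npy")); t=pb[:2]
r.move_to([*t,.22],tool(pb[2]))
r.move_l([*t,z0+.089+.012],vel=.1); f=telemetry.current_wrist_force()
g=r.move_l([*t,z0+.089-.003],vel=.03,guard=6); e=telemetry.current_ee_pos(); print(g,"height over home",e[2]-z0-.089,e,telemetry.current_wrist_force()-f,telemetry.current_t())
E
```

```text
True height over home -0.00016267443049716723 [0.63387559 0.22517771 0.12921901] [-0.53751359 -0.52350149  6.06088928] 44.8917
```

Tray home at the right height. I'll release it, check it, and go to look at the lid.

```bash
python3 - <<'E'
from h import *
pb=np.load("base.npy"); t=pb[:2]
gripper_to(.094); r.hold(.2)
r.move_l([*t,.26],vel=.25)
gripper_to(.05,20)
r.move_to([.46,.10,.26],tool(.14)); r.hold(.2)
k=vision.get_calibration("wrist"); im=vision.snapshot("wrist"); cv2.imwrite("pics/w8.png",im[:,:,::-1])
for n,p0,z in(("lid",(.4405,.155,.14),0),("divided_tray",pb,.089)):
    for d in models.regions_of(n,"wrist"): print(n,d["score"],d["pixels"].sum(),fit(n,[(d["pixels"],k)],p0,z=z))
k=vision.get_calibration("scene"); im=vision.snapshot("scene"); cv2.imwrite("pics/s8.png",cv2.resize(im[90:310,60:320,::-1],None,fx=2.5,fy=2.5))
for n,p0,z in(("deep_bin",pb,.009),("divided_tray",pb,.089)):
    for d in models.regions_of(n,"scene"): print(n,d["score"],d["pixels"].sum(),fit(n,[(d["pixels"],k)],p0,z=z))
print(telemetry.current_t())
E
```

```text
lid 0.76 4835 (array([0.43822297, 0.15723028, 0.11900833]), np.float64(0.9704530531845043))
lid 0.51 13637 (array([0.4405, 0.155 , 0.14  ]), np.float64(0.0))
divided_tray 0.7 13863 (array([ 0.63256232,  0.22473554, -0.06803973]), np.float64(0.9815583218072844))
deep_bin 0.69 2366 (array([ 0.63074097,  0.22783463, -0.03959874]), np.float64(0.6497797356828194))
divided_tray 0.75 2436 (array([ 0.63413649,  0.22361713, -0.032132  ]), np.float64(0.9424920127795527))
48.5917
```

View pics/s8.png

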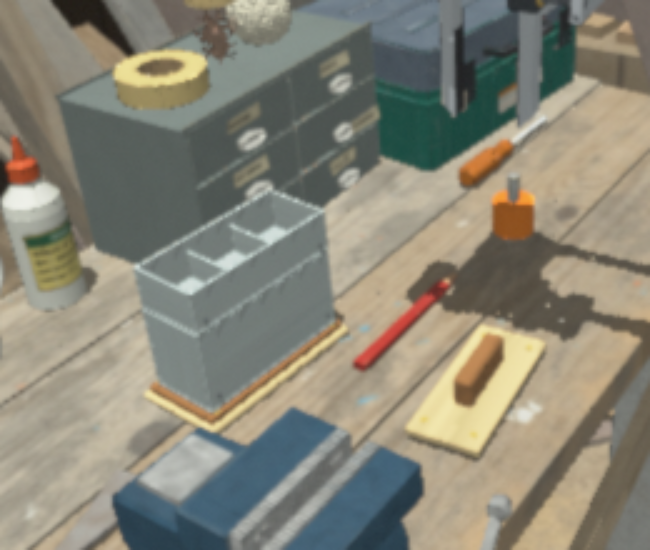

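View pics/w8.png

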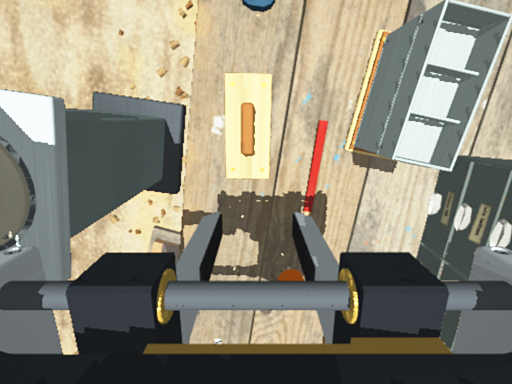

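The tray is level on the bin, centred at crop px (232,255). The lid is at wrist px (248,126). I'll take one closer look at the lid, then grip it and place it.

```bash
python3 - <<'E'
from h import *
pb=np.load("base.npy"); t=pb[:2]; p0=np.array([.439,.1562,.13])
r.move_to([.442,.10,.17],tool(.13)); r.hold(.2)
o=look("lid","wrist",p0,name="w9"); p,i=fit("lid",[o],p0); print(p,i)
if i<.93 or np.linalg.norm(p[:2]-p0[:2])>.006: raise SystemExit
p=(p+p0)/2
r.move_to([*p[:2],.12],tool(p[2]))
print(r.move_l([*p[:2],.043],vel=.1,guard=6))
gripper_to(0,25); e=telemetry.current_ee_pos(); z0=e[2]; print(telemetry.current_opening(),e)
r.move_l([e[0],e[1],.26],vel=.2); print("held",telemetry.current_opening(),telemetry.current_wrist_force())
r.move_l([*t,.26],rot=tool(pb[2]),vel=.2)
h=z0+.129
r.move_l([*t,h+.012],vel=.1); f=telemetry.current_wrist_force()
g=r.move_l([*t,h-.003],vel=.03,guard=5); e=telemetry.current_ee_pos(); print(g,"over home",e[2]-h,e,telemetry.current_wrist_force()-f,telemetry.current_t())
E
```

```text
[0.43895139 0.15727599 0.12205171] 0.9777673545966229
False
0.01765315124054729 [0.43917068 0.15681431 0.04318514]
held 0.017668980744721147 [-0.3636196  -0.54365593 -2.26522525]
True over home -0.0001939894671550979 [0.63390224 0.2251425  0.17199115] [ 0.07172784 -0.70021     6.16855433] 55.0333
```

```bash
python3 - <<'E'
from h import *
pb=np.load("base.npy"); t=pb[:2]
gripper_to(.05); r.hold(.2)
r.move_l([*t,.30],vel=.2)
r.move_to([.45,.0,.32],tool(0)); r.hold(.3)
k=vision.get_calibration("scene"); im=vision.snapshot("scene"); cv2.imwrite("pics/s10.png",cv2.resize(im[90:310,60:320,::-1],None,fx=2.5,fy=2.5))
for d in models.regions_of("lid","scene"): print(d["score"],fit("lid",[(d["pixels"],k)],pb,z=.129))
print(telemetry.current_t())
E
```

```text
58.2417
```

View pics/s10.png

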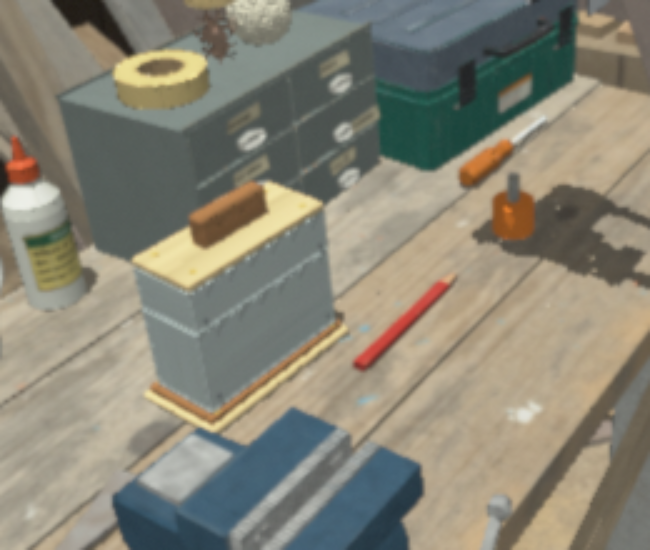

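The finished stack stands level and square, with the lid flush at crop px (230,235), and the gripper is clear of it.

```bash
python3 -c "
from plant import r
print(r.sign_off())"
```

```text
the job is handed in; nothing more can be done
None
```

The stack is built in order on the plywood base — deep bin, hole saw inside it, divided tray, lid — and was handed in at about 58 s; each piece came down at its home height, but I don't have the judge's verdict.

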